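# Roll the shaft blank into the V-block

### The arm

A 6-joint arm with a two-finger parallel gripper is mounted at the origin on the work surface. World frame = base frame: x ahead of the robot, y to its left, z up, the work surface at z = 0. Lengths are in m, angles in degrees, forces in N, time in s.
With the tool pointing down it reaches from about 0.375 to 0.75 m from the base axis. Payload 9 kg.
Tool frame: the origin (TCP) lies where the fingers leave the gripper's body, on its centre line; the fingertips stand 73 mm ahead of it and the grasp point (between the pads) lies 54 mm ahead of it (robot.tip_reach is the distance from the TCP to the fingertips, in m); z points along the fingers, y is the direction in which the jaws open and shut (so a half turn about z gives the same grasp; the last joint's range is limited). The gripper opens to 85 mm and grips with 20 to 120 N. Pads are 22 mm wide; open, the fingers measure 114 mm over their backs; the gripper's body (76 mm by 85 mm) begins 54 mm behind the grasp point. The pads swing forward as they close: fully open they stand 13 mm farther back than shut.
Start: joints at [60.006, 5.964, 5.575, 89.605, 0, 77.527], TCP at [0.181, 0.572, 0.304] pointing down, gripper open.
Joint ranges: [-171.21, 171.21], [-48.23, 106.86], [-62.78, 66.21], [-105.2, 120.99], [-86.42, 89.51], [-180, 180]. Speed limits (degrees/s): [127.2, 127.2, 147.25, 180, 180, 180].

### API

Orientations are given as [roll, pitch, yaw] about the fixed x, y, z axes, in that order (R = Rz(yaw) Ry(pitch) Rx(roll)).
In Python, from plant import robot gives the robot as it stands. Calls block until the motion is done:
- robot.move_pose(position, orientation): joint-space move of the TCP to a pose.
- robot.line_to(position, vel=0.15, rotation=None, guard=None): straight line of the TCP; rotation=None keeps the orientation; vel is the mean speed in m/s. With guard (N) it stops when the force on the tool has changed by that much, and returns True; else False.
- robot.goto_joints(angles): joint-space move.
- robot.set_gripper(opening): finger opening in m; the grip force is fixed at half the most; returns when the fingers have stopped.
- robot.pause(seconds).
- robot.ik(position, orientation): joint angles nearest the present ones, or None.
- robot.observe(): the state.
- robot.grab_frame(name): name is "scene" or "top"; returns the picture (400x640x3 uint8, blue, green, red); there is no depth.
- robot.get_calibration(name): a dict with "vertical_fov" (degrees; the focal length in pixels is half the picture's height over the tangent of half this angle, whatever the lens; pixels are square), "cx", "cy" (the principal point, pixels), "k1" (the pictures are not rectified: a ray, as slopes to the right and down, at radius r is drawn at 1 + k1 r^2 times it, then the intrinsics apply), "rvec" (rotation vector, rad) and "tvec" (3), from world to camera coordinates, as OpenCV has them. Camera axes: x right, y down, z forward; pixel columns grow to the right and rows downward; lengths in m; the calibration is good to about 2 mm. A picture is of the moment at which its call begins. get_calibration takes no time and is no camera call.
A pose or a line that the arm cannot do raises robot.IKError and nothing moves.
- robot.job_done(): hands the job in, once; it reports no verdict.
The state is a dict: "time": time; "q": joint angles; "qvel": joint speeds; "joint_torque": joint torques, N m; "tool_pos": TCP position; "tcp_rot": TCP orientation; "ft_force": force on the tool from outside, world axes, zero at the start; "torque": the same for the moment, N m; "gripper_width": finger opening in m.
Only numpy, scipy, OpenCV 4.12 (cv2) and the standard library are available. Lean on these libraries where they do the work, as an engineer would, in place of code of your own. Each camera call takes 0.05 s, during which the arm holds its last target.

### The job

Roll the thicker of the two round steel bars across the bench with the fingertips against its side, up the ramp of the V-block, until it drops into the V-groove and lies there at rest, with an end standing out past each side of the block. Only push it along, do not pick it up, and leave the thinner bar and everything else on the bench where they are.

Things in the scene. Friction and masses are not known exactly. Their poses are not given: they have to be found in the camera images.
- thick_bar: thicker steel round bar (shaft blank): 40 mm diameter, 130 mm long, 0.4 to 0.7 kg, on the bench left or right of the V-block (varies), up to 9 degrees out of parallel with the groove; origin on its axis at mid-length, x along the bar, y and z turn as it rolls. Ground and oiled (friction about 0.3), it rolls freely, and rolls back down the ramp if let go there.
- vblock: dark steel V-block fixed to the bench; origin under its centre, x along the groove, y across, z up. 80 mm long in x. Both sides in y alike: a straight ramp from the bench at 100 mm from the centre up to 18 mm high at 21 mm, a level land from 21 to 15 mm, then a 90-degree V down to 3 mm above the bench at the centre. The thick bar's axis is 38 mm above the bench on the land, 31 mm when seated.
- thin_bar: thinner steel round bar, the one to leave alone: 25 mm diameter, 130 mm long, lying on the bench on the other side of the V-block; origin on its axis at mid-length, x along the bar. Oiled too, it rolls at a touch.
- collar: loose steel shaft collar, 38 mm outside diameter, 14 mm high, lying flat beyond the V-block; origin under its centre. Bystander.
- nut: loose steel hex nut, 34 mm across corners, 14 mm high, lying flat on the robot's side of the V-block; origin under its centre. Bystander.
- offcut: loose wooden offcut, 25 x 70 x 18 mm, lying flat beyond the V-block; origin under its centre. Bystander.
- screwdriver: loose red-handled screwdriver, 200 mm long, 26 mm high, origin under its middle, x towards its tip, lying on the left of the bench. Bystander.
- wrench: loose open-ended wrench, 180 mm long, 8 mm high, origin under its middle, x towards its jaw, lying on the right of the bench. Bystander.
- jar: loose closed jar, 60 mm diameter, 75 mm high, standing at the left of the bench; origin under its centre. Bystander.
- carton: loose white carton, 90 x 70 x 60 mm, at the right of the bench; origin under its centre. Bystander.
There are look-alikes about, which are no part of the job. Leave any black look-alike of the thick_bar alone.

How it is judged:
By the outcome, as a careful person would: the job done as asked, in the order asked, and still so for the second after the job is handed in, with the robot touching nothing.
It also fails if it takes over 40 s, if anything falls off the work surface, if the arm or the gripper's body presses on something with over 40 N, if the wrist force passes 120 N, or if a joint passes its speed limit or range.

## Working session

There is one attempt and no reset: what is moved stays moved. The work goes in short steps, each a Python script; the robot and the scene stay as the last script left them, time stands still between calls to the robot, and variables do not carry over. Pictures are saved under pics/ and viewed, and the job is handed in when it is done.

```bash
ls; mkdir -p pics; python3 - <<'E'
from plant import robot
import cv2
for n in("scene","top"):
    f=robot.grab_frame(n); cv2.imwrite(f"pics/{n}0.png",f); print(n,robot.get_calibration(n))
o=robot.observe();print(o)
E
```

```text
pics
scene {'vertical_fov': 48.101761829511545, 'cx': 318.02726066129316, 'cy': 195.93852707565702, 'k1': -9.65827207284301e-05, 'rvec': array([ 2.1003728,  1.1182659, -0.470453 ]), 'tvec': array([-0.34226107, -0.27074528,  1.68346355])}
top {'vertical_fov': 52.780340385420686, 'cx': 326.3901278129585, 'cy': 208.21620539797038, 'k1': -0.03236378016044, 'rvec': array([ 2.17803388, -2.1846882 ,  0.04443132]), 'tvec': array([0.022291  , 0.56863702, 1.43660456])}
{'time': 0.1, 'q': array([ 6.00051989e+01,  5.99530493e+00,  5.53139567e+00,  8.96052670e+01,
       -2.66575836e-04,  7.75257272e+01]), 'qvel': array([ 0.03696325, -0.11364758,  0.16581778, -0.04960133, -0.0998195 ,
        0.02139839]), 'joint_torque': array([ 6.40026585e-03, -5.58207214e+01,  5.04718065e+01,  1.30528191e-02,
       -2.72620200e-04, -1.91671046e-05]), 'tool_pos': array([0.18051851, 0.57197136, 0.30319779]), 'tcp_rot': array([-1.79932399e+02, -1.46818674e-02,  1.62479463e+02]), 'ft_force': array([-0.29307686,  0.09810415,  0.2569717 ]), 'torque': array([ 0.01860996, -0.04536594, -0.01533848]), 'gripper_width': 0.0856824367913611}
```

View pics/scene0.png

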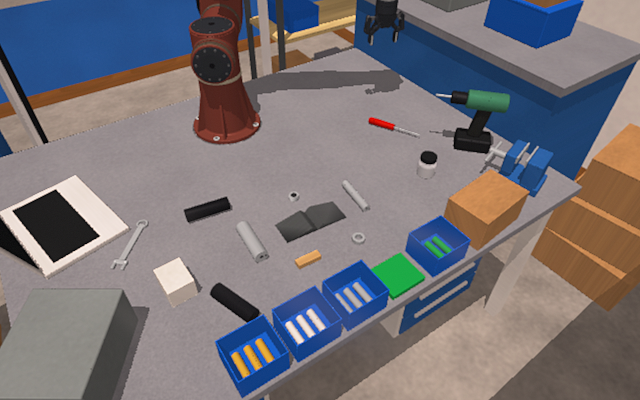

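View pics/top0.png

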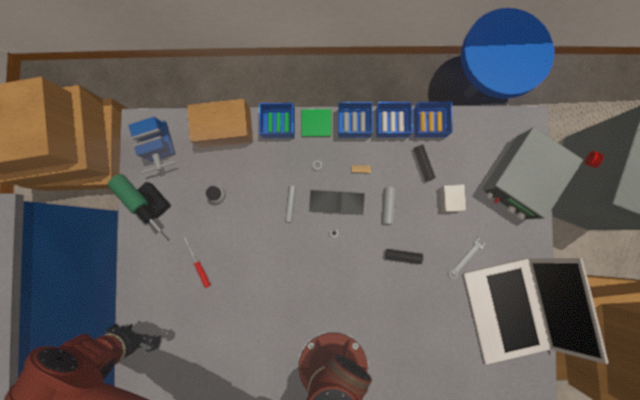

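```bash
python3 - <<'E'
import cv2
f=cv2.imread("pics/top0.png"); cv2.imwrite("pics/top0c.png",cv2.resize(f[130:310,210:470],None,fx=3,fy=3,interpolation=cv2.INTER_CUBIC))
E
```

```text
(no output)
```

View pics/top0c.png

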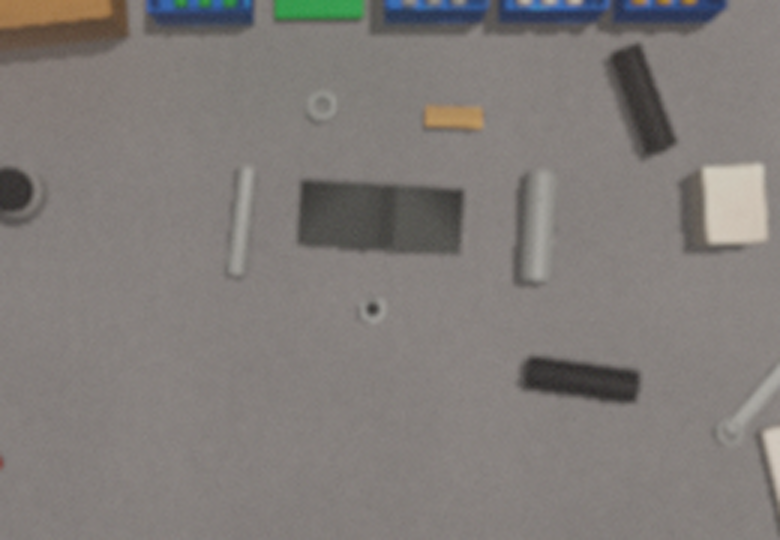

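The thick bar is the wide bright steel one at about (388,205), right of the V-block at (337,202). The thin bar is at (291,203), and the black look-alikes are at (425,163) and (404,256). Next is one larger crop to measure from.

```bash
cat > h.py <<'E'
import numpy as np, cv2
from plant import robot
def cam(n):
    c=robot.get_calibration(n); f=200/np.tan(np.radians(c['vertical_fov']/2))
    K=np.array([[f,0,c['cx']],[0,f,c['cy']],[0,0,1]]); D=np.array([c['k1'],0,0,0,0.])
    return K,D,np.array(c['rvec'],float),np.array(c['tvec'],float)
def toworld(n,px,z):
    K,D,r,t=cam(n); R=cv2.Rodrigues(r)[0]
    p=cv2.undistortPoints(np.array(px,float).reshape(-1,1,2),K,D).reshape(-1,2)
    d=np.c_[p,np.ones(len(p))]@R; C=-R.T@t
    return C+d*((z-C[2])/d[:,2])[:,None]
def proj(n,P):
    K,D,r,t=cam(n); return cv2.projectPoints(np.array(P,float).reshape(-1,1,3),r,t,K,D)[0].reshape(-1,2)
E
python3 - <<'E'
import cv2
f=cv2.imread("pics/top0.png"); cv2.imwrite("pics/a.png",cv2.resize(f[180:230,300:400],None,fx=8,fy=8,interpolation=cv2.INTER_CUBIC))
f=cv2.imread("pics/scene0.png"); cv2.imwrite("pics/b.png",cv2.resize(f[170:280,220:380],None,fx=5,fy=5,interpolation=cv2.INTER_CUBIC))
E
```

```text
(no output)
```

View pics/a.png

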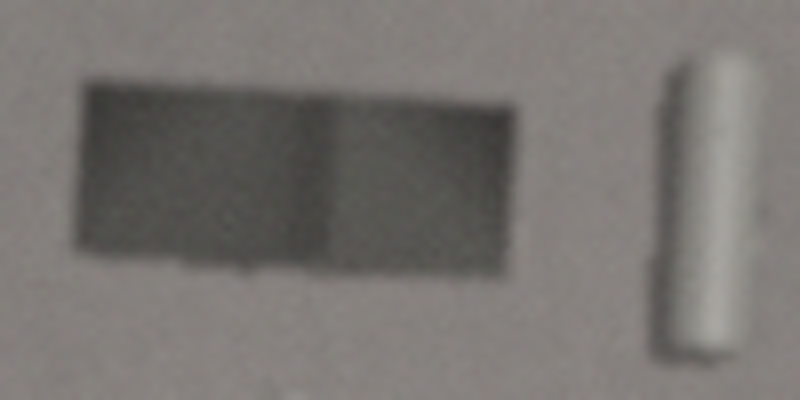

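View pics/b.png

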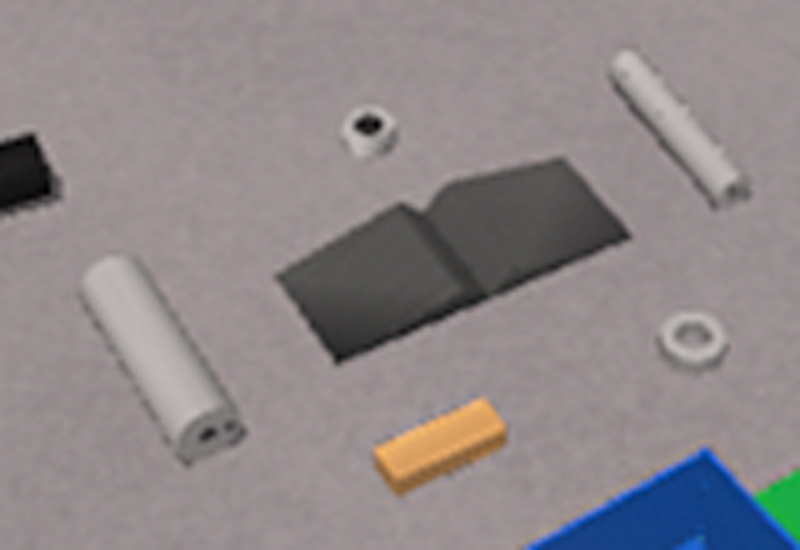

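```bash
python3 - <<'E'
from h import *
T=lambda p,s,o:(np.array(p,float)+.5)/s-.5+np.array(o)
vt=toworld('top',T([(88,82),(516,103),(506,274),(76,250)],8,(300,180)),0)
vs=toworld('scene',T([(562,157),(277,276),(338,362),(630,237)],5,(220,170)),0) # order: ?
print(vt.round(4)); print(vs.round(4))
for v in (vt,vs):
    print(v.mean(0), [np.linalg.norm(v[i]-v[(i+1)%4]) for i in range(4)])
d=vt[1]+vt[2]-vt[0]-vt[3]; print('yaw of -y axis',np.degrees(np.arctan2(d[1],d[0])))
d=vs[1]+vs[2]-vs[0]-vs[3]; print('yaw of -y axis',np.degrees(np.arctan2(d[1],d[0])))
b=toworld('top',T([(723,52),(707,350)],8,(300,180)),.025);print('bar',b,np.linalg.norm(b[0]-b[1]),b.mean(0));d=b[0]-b[1];print(np.degrees(np.arctan2(d[1],d[0])))
e=toworld('top',T([(688,60),(758,60),(672,340),(742,340)],8,(300,180)),.02);print(e)
# scene: end-face centre near, and axis
s=toworld('scene',T([(211,434)],5,(220,170)),.02);print('scene far-end centre',s)
s=toworld('scene',T([(108,268)],5,(220,170)),.035);print('scene near top',s)
tb=toworld('top',(np.array([(245,167),(236,275)])/3+[210,130]),.0125);print('thin',tb)
o=toworld('top',(np.array([(425,105),(484,108),(483,129),(425,126),(372,310),(321,105),(527,358),(524,385),(636,402)])/3+[210,130]),.015);print('offcut,nut,collar,black',o)
print(robot.observe()['time'])
E
```

```text
[[ 0.6375  0.0787  0.    ]
 [ 0.627  -0.1169  0.    ]
 [ 0.5488 -0.1117  0.    ]
 [ 0.5605  0.0842  0.    ]]
[[ 0.558   0.0875  0.    ]
 [ 0.547  -0.1094  0.    ]
 [ 0.6232 -0.1141  0.    ]
 [ 0.6363  0.0815 -0.    ]]
[ 0.59345738 -0.01642357  0.        ] [np.float64(0.1959119288394708), np.float64(0.07832094360830395), np.float64(0.19627803059204785), np.float64(0.07722079235559627)]
[ 0.59113474 -0.01363035  0.        ] [np.float64(0.19722623342613874), np.float64(0.07640700946665314), np.float64(0.19601687878721122), np.float64(0.07858274502879153)]
yaw of -y axis -93.23608797003986
yaw of -y axis -93.51276093321007
bar [[ 0.64713224 -0.20810252  0.025     ]
 [ 0.51341466 -0.19936044  0.025     ]] 0.13400304275198277 [ 0.58027345 -0.20373148  0.025     ]
-3.7405158901270417
[[ 0.64414948 -0.19300384  0.02      ]
 [ 0.64401927 -0.2244983   0.02      ]
 [ 0.5180578  -0.18440911  0.02      ]
 [ 0.51795416 -0.21573953  0.02      ]]
scene far-end centre [[ 0.64383885 -0.20515522  0.02      ]]
scene near top [[ 0.51784783 -0.20042602  0.035     ]]
thin [[0.65165692 0.14682433 0.0125    ]
 [0.52071651 0.15734316 0.0125    ]]
offcut,nut,collar,black [[ 0.72583192 -0.0716523   0.015     ]
 [ 0.72180092 -0.14298171  0.015     ]
 [ 0.69619794 -0.14152211  0.015     ]
 [ 0.70019638 -0.07148237  0.015     ]
 [ 0.47819308 -0.00656555  0.015     ]
 [ 0.72654069  0.05439609  0.015     ]
 [ 0.42042591 -0.19154023  0.015     ]
 [ 0.38832875 -0.18763684  0.015     ]
 [ 0.36779442 -0.32080241  0.015     ]]
0.1
```

Both cameras agree on the poses. The block is at about (0.5925,-0.015) with yaw -3.4°. The thick bar is at about (0.581,-0.203), with yaw about -3.8° and length 131 to 134 mm. That puts it centred on the groove axially and nearly parallel, so I'll push with the two fingers spread along the bar.

```bash
cat >> h.py <<'E'
YAW=-3.4; V=np.array([.5925,-.015]); c,s=np.cos(np.radians(YAW)),np.sin(np.radians(YAW))
def W(bx,by,z): return [V[0]+c*bx-s*by, V[1]+s*bx+c*by, z]
E
python3 - <<'E'
from h import *
ORI=None
for yaw in (86.6,-93.4):
    q=robot.ik(W(0,-.265,.2),[180,0,yaw]); print(yaw,None if q is None else np.round(q,1))
print(robot.tip_reach)
robot.set_gripper(.06)
print(robot.tip_reach, robot.observe()['gripper_width'],robot.observe()['time'])
E
```

```text
86.6 [-37.5  13.4   3.   79.6   0.   55.9]
-93.4 [ -37.5   13.4    3.    79.6    0.  -124.1]
0.0726
0.0726 0.06056505166122768 0.475
```

```bash
python3 - <<'E'
from h import *
robot.move_pose(W(0,-.255,.2),[180,0,86.6]); print(robot.observe()['time'])
robot.line_to(W(0,-.255,.100),vel=.12)
hit=robot.line_to(W(0,-.255,.055),vel=.03,guard=4)
o=robot.observe(); print(hit,o['tool_pos'],o['ft_force'],o['time'])
p=o['tool_pos']; robot.line_to(W(0,-.255,p[2]+.009),vel=.03)
o=robot.observe(); print(o['tool_pos'],o['tcp_rot'],o['time'])
cv2.imwrite("pics/s1.png",robot.grab_frame("scene"))
f=cv2.imread("pics/s1.png");cv2.imwrite("pics/s1c.png",cv2.resize(f[120:290,180:400],None,fx=3.5,fy=3.5,interpolation=cv2.INTER_CUBIC))
E
```

```text
3.75
True [ 0.57724085 -0.26941173  0.06756057] [-2.40097279  0.92603703  6.65026303] 5.7583
[ 0.57744895 -0.26960479  0.07666468] [-1.79933254e+02 -4.77252011e-02  8.65980476e+01] 6.2333
```

View pics/s1c.png

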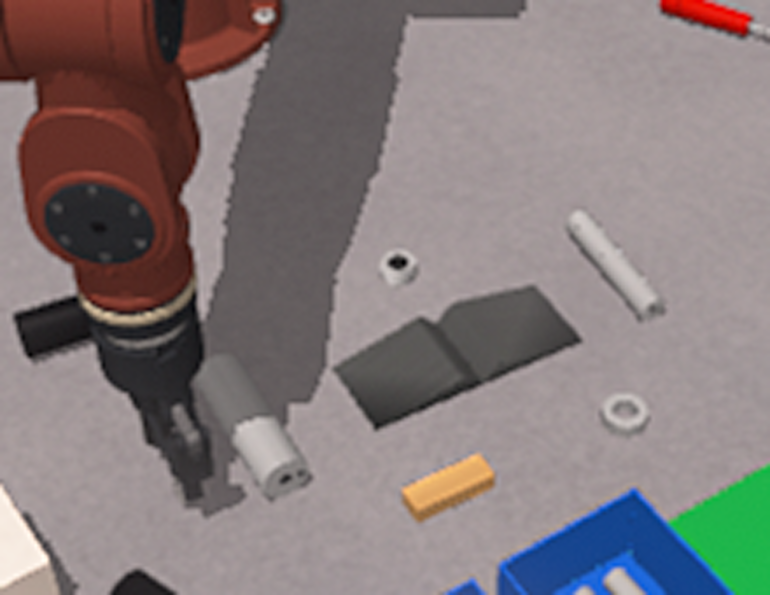

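Touchdown gives a real tip reach of 67.6 mm at this opening. The bar, block and thin bar haven't moved. I'll push to the foot of the ramp now.

```bash
python3 - <<'E'
from h import *
T=.0676
robot.line_to(W(0,-.146,T+.010),vel=.035)
o=robot.observe(); print(o['tool_pos'],o['ft_force'],o['time'])
robot.pause(.3)
cv2.imwrite("pics/s2.png",robot.grab_frame("scene"));cv2.imwrite("pics/t2.png",robot.grab_frame("top"))
f=cv2.imread("pics/s2.png");g=cv2.imread("pics/t2.png")
a=cv2.resize(f[170:280,220:380],(560,385),interpolation=cv2.INTER_CUBIC);b=cv2.resize(g[170:240,280:410],(560,301)[:2],interpolation=cv2.INTER_CUBIC)
cv2.imwrite("pics/c2.png",cv2.resize(np.vstack([a,b]),(490,600)))
print(robot.observe()['ft_force'])
E
```

```text
[ 0.5838352  -0.16079599  0.07758601] [ 0.17900613 -0.40865329  0.41184507] 9.55
[-0.27861863 -1.3415197   0.01236783]
```

View pics/c2.png

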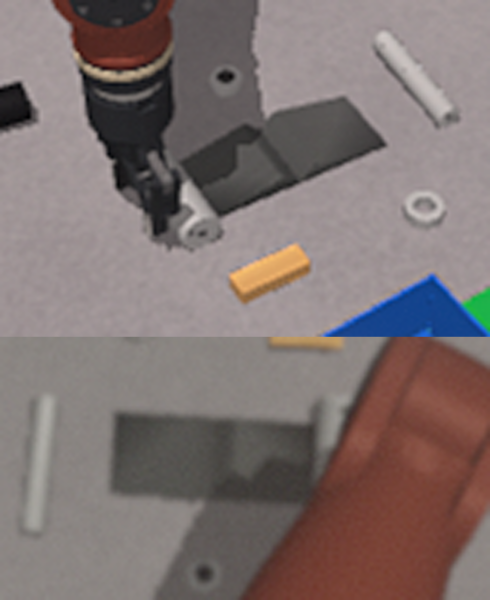

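The bar is square against the fingers at the ramp foot, and its ends overhang both sides. Now up the ramp.

```bash
cat > snap.py <<'E'
from h import *
import sys
n=sys.argv[1]
f=robot.grab_frame("scene");g=robot.grab_frame("top")
cv2.imwrite(f"pics/s{n}.png",f);cv2.imwrite(f"pics/t{n}.png",g)
a=cv2.resize(f[170:280,220:380],(480,330),interpolation=cv2.INTER_CUBIC);b=cv2.resize(g[170:240,280:410],(480,258),interpolation=cv2.INTER_CUBIC)
cv2.imwrite(f"pics/c{n}.png",np.vstack([a,b]))
E
python3 - <<'E'
from h import *
T=.0676
print(robot.line_to(W(0,-.039,T+.031),vel=.035,guard=30))
o=robot.observe(); print(o['tool_pos'],o['ft_force'],o['time'])
E
python3 snap.py 3
```

```text
False
[ 0.59017676 -0.05399096  0.09856683] [ 1.25617744 -0.49968486  0.34376811] 13.2167
```

View pics/c3.png

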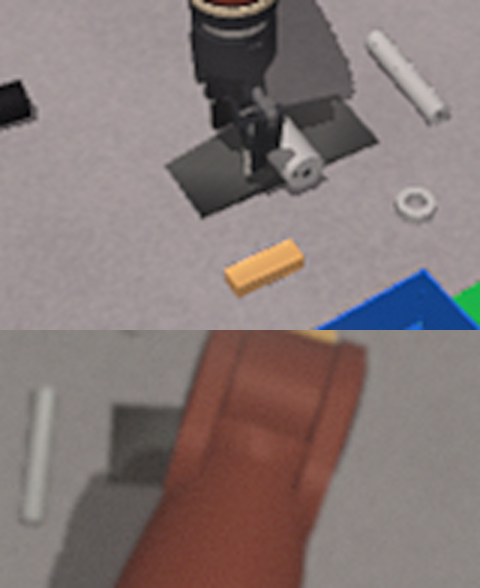

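```bash
python3 - <<'E'
from h import *
print(proj('scene',[W(.065,0,.031),W(.065,-.018,.038),W(.065,.0,.051),W(.055,0,.031)]))
f=cv2.imread('pics/s3.png');cv2.imwrite('pics/d3.png',cv2.resize(f[195:245,285:355],None,fx=10,fy=10,interpolation=cv2.INTER_CUBIC))
E
```

```text
[[322.01832261 228.15578707]
 [316.52922004 228.87231043]
 [322.11949896 223.30246514]
 [320.19264014 225.89615843]]
```

View pics/d3.png

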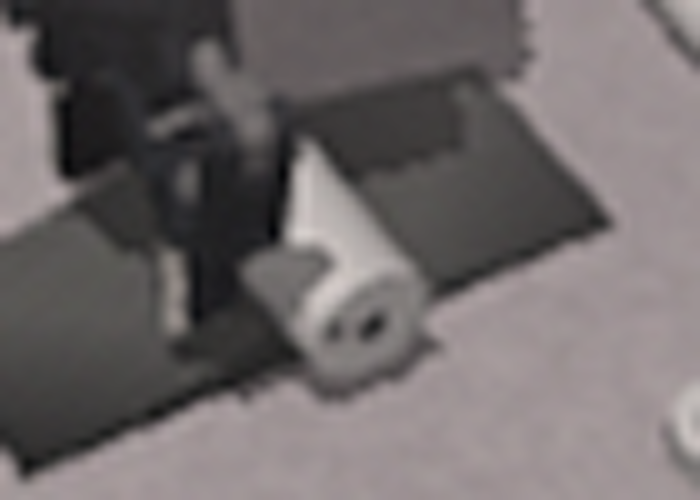

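The end face centre is at (321.2,228.2), against (322.0,228.2) predicted for a seated bar, so the bar has dropped in. I'll retract and check.

```bash
python3 - <<'E'
from h import *
T=.0676
robot.line_to(W(0,-.075,T+.035),vel=.08)
robot.line_to(W(0,-.10,.25),vel=.15)
q=robot.observe()['q'].copy(); q[0]-=45
robot.goto_joints(q)
print(robot.observe()['time'])
E
python3 snap.py 4
python3 - <<'E'
from h import *
f=cv2.imread('pics/t4.png');cv2.imwrite('pics/t4c.png',cv2.resize(f[150:310,170:430],None,fx=3,fy=3,interpolation=cv2.INTER_CUBIC))
for n in 'top','scene': print(proj(n,[W(.065,0,.031),W(-.065,0,.031)]))
E
```

```text
16.7417
[[337.24525832 183.25608247]
 [335.23212869 219.45524909]]
[[322.01832261 228.15578707]
 [299.60116971 200.41028941]]
```

View pics/c4.png

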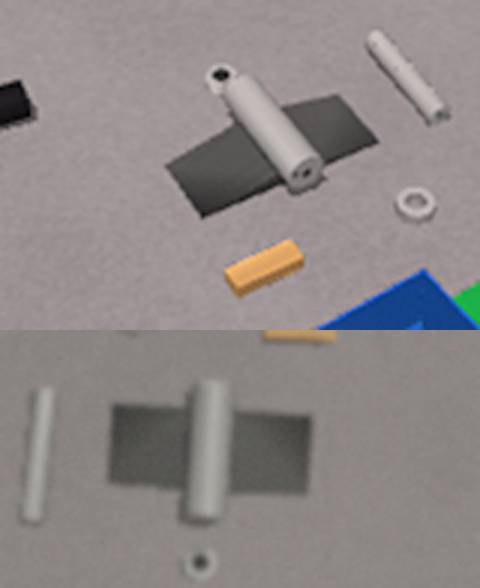

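View pics/t4c.png

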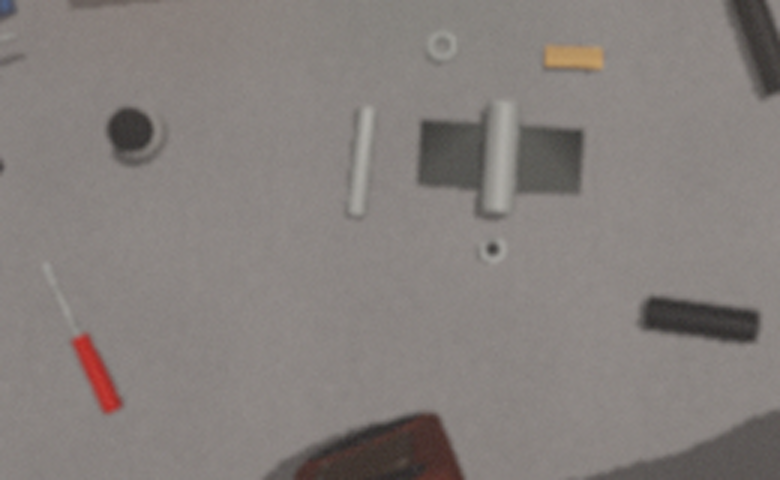

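View pics/s4.png

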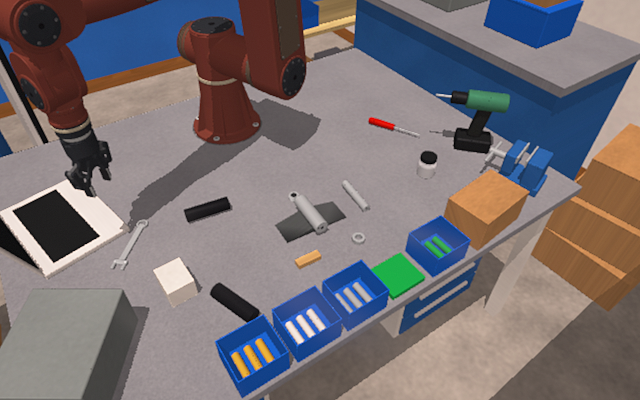

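The bar lies in the groove at top-image (336,202), with its ends at rows 183 and 221 and the block spanning rows 191 to 213. Everything else is where it was at the start.

```bash
python3 -c "
from plant import robot
robot.pause(.3); robot.job_done(); print(robot.observe()['time'])"
```

```text
the job is handed in; nothing more can be done
the job is handed in; nothing more can be done
```

The thick bar is lying in the V-groove with both ends standing out past the block, and the job was handed in at about 17 s of the 40 s allowed. I pushed it along the bench and up the right-hand ramp with the two fingertips spread along its side. It dropped into the groove, and I then backed the arm well clear. It was never gripped or lifted.

- **Seating:** the bar's end face was within about 1 pixel of where a seated bar should appear in the scene camera. In the top picture taken after the arm withdrew, the ends were close to where a seated bar's should be.
- **Overhang:** the ends stand out roughly 25 to 30 mm on each side of the block.
- **Everything else:** the thin bar, nut, collar, offcut, other loose items and black look-alikes look unmoved in the pictures; I compared them by eye, not by measurement.
- **Forces:** the readings I took stayed under about 7 N, but I sampled them only at stops.
- **One disagreement:** touching the bench showed the tips 67.6 mm ahead of the TCP at the 60 mm opening, not the stated 72.6 mm. I used the measured value for the push.

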